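Set the tablet counter's dial and start it

ROBOT

A 7-joint arm with a two-finger parallel gripper is mounted at the origin on a cart in front of the work surface, level with it; the furniture and walls round the work are solid. World frame = base frame: x ahead of the robot, y to its left, z up, the work surface at z = 0. Lengths are in m, angles in rad, forces in N, time in s.
With the tool pointing down it reaches from about 0.35 to 0.9 m from the base axis. Payload 8.1 kg.
Tool frame: the origin (TCP) lies at the very end of the fingers, on their centre line; the grasp point (between the pads) lies behind it (arm.hold_point_z is the z of the grasp point in the tool frame, in m); z points along the fingers, y is the line along which they close (so a half turn about z gives the same grasp; the last joint's range is limited). The gripper opens to 92 mm and grips with 3 to 60 N. Pads are 19 mm wide; open, the fingers measure 130 mm over their backs; the gripper's body (75 mm by 190 mm) begins 47 mm behind the grasp point.
Start: joints at [1.044, 0.434, 0.025, 1.573, -0.012, 1.134, -0.075], TCP at [0.257, -0.57, 0.227] pointing down, gripper open.
Joint ranges: [-2.62, 2.62], [-0.44, 2.09], [-1.27, 1.32], [0.08, 2.57], [-1.32, 4.46], [0.12, 2], [-2.74, 2.74]. Speed limits (rad/s): [2.22, 2.22, 3.01, 3.01, 3.14, 3.14, 3.14].

INTERFACE

Orientations are given as a unit quaternion [x, y, z, w].
In Python, from cell import arm, eyes gives the robot as it stands.
- The arm moves only by the tool send_rows, never from a script. Its argument "increments" is a list of rows, each an object with "delta_pos": the shift along the tool's x, y, z in mm, a list of three; "delta_rot": the turn, a rotation vector about the tool's x, y, z in degrees, a list of three; "fingers": the opening, from 0 (shut) to 1 (fully open). In form: [{"delta_pos": [x, y, z], "delta_rot": [rx, ry, rz], "fingers": fingers}, ...]. A call has exactly 10 rows; each row shifts and turns the commanded pose from where the row before left it, along the tool's axes as they then stand; what a row does not reach is not made up. A row lasts 1/8 s, in which the tool goes at most 62.5 mm and 10.7 degrees, less where a joint would pass 70% of its speed; a pose out of reach is approached as far as the arm can. A call is refused whole if a number of a shift passes 62.5 or a number of a turn 10.7, either way. A call with a gripper value outside its range is refused whole. The fingers move at their own pace and stop on an object; the grip force is fixed at half the most. Time passes only in rows, so rows that do not move let the fingers close, or fill a call up. It gives the time, the measured TCP pose, the force, the opening and the grip force at its end, in the units of the state.
- arm.get_obs(): the state, without advancing time (a new reading comes with each control period).
- eyes.capture(name): name is "scene" or "top" or "wrist"; returns a dict with "image" (480x640x3 uint8, red, green, blue), "K" (3x3 intrinsics, pixels), "k1" (the pictures are not rectified: a ray, as slopes to the right and down, at radius r is drawn at 1 + k1 r^2 times it, then the intrinsics apply), "R" (3x3) and "t" (3): a world point X has camera coordinates R X + t. Camera axes: x right, y down, z forward; pixel columns grow to the right and rows downward; lengths in m; the calibration is good to about 2 mm. A picture is of the moment at which its call begins. There is no depth.
- arm.finish_job(): hands the job in; it is judged then, once.
The state is a dict: "clock": time; "joints": joint angles; "joint_vel": joint speeds; "tau": joint torques, N m; "ee_pos": TCP position; "orientation": TCP orientation; "ft_force": force on the tool from outside, world axes, zero at the start; "ft_torque": the same for the moment, N m; "finger_gap": finger opening in m; "gripper_force": force on a finger pad.
Only numpy, scipy, OpenCV 4.12 (cv2) and the standard library are available. Lean on these libraries where they do the work, as an engineer would, in place of code of your own. Each camera call takes 0.05 s, during which the arm holds its last target. There are 200 camera calls.

TASK

Set the tablet counter: with the fingertips gently push the notched dial round, whichever way is needed, until its white index mark lines up with the long scale line that has the orange dot. Then press the green start key right down and let it come up again, leaving the dial on that line. Do not start the counter before the dial is set, and do not disturb the bottles and the tray standing beside it.

Things in the scene. Friction and masses are not known exactly. Their poses are not given: they have to be found in the camera images.
- counter: The tablet counter: white fixed box, 260 x 260 mm, top 45 mm above the desk; origin at desk height under the dial's axis, x pointing away from its front. It carries the dial, an aluminium scale ring under it (top 48 mm above the desk, 188 mm across) and the start key. At the back a hopper rises to 88 mm above the desk, 99 mm and more from the dial's axis.
- dial_centre (a point): Centre of the dial's top face, on its upright axis. Black disc, 110 mm across, top 67 mm above the desk, on a grey skirt plate (132 mm across) that turns with it. A 90 degree sector, from axis to rim, of the disc is cut away as a finger notch 16 mm deep, open above and outward; push either radial wall to turn the dial. White index line opposite the notch. Stiff (0.07 N m, 1 to 2 N at the fingertips), stays put.
- notch (a point): Point on the floor of the dial's finger notch, midway between its two walls, 45 mm from the dial's axis, 51 mm above the desk; it turns with the dial. Here the walls are 32 mm away on either side, measured square to them. The notch floor is the top of the 3 mm thick skirt plate.
- index_ray (a point): Point straight out along the white index line (4 mm wide, running over the disc and skirt), 85 mm from the dial's axis (19 mm beyond the skirt, the same distance from the axis as the dots), 50 mm above the desk; it turns with the dial, on the side opposite the notch.
- orange_dot_mid (a point): Middle of the orange dot (14 mm across), at the outer end of the target scale line, 85 mm from the dial's axis, 48 mm above the desk. Fixed on the scale ring, which does not turn; the ring's setting and the dot's side differ from time to time. Scale lines are 0.19 rad apart; a blue dot marks another long line, not the target.
- dial (a joint): Angle of the dial in rad, from -1.7 to 1.7 between its stops, growing counter-clockwise as seen from above; at 0 the index mark points straight away from the front of the counter, the notch to the front. The scale ring is turned separately, so this value alone does not tell the target.
- start_key_top (a point): Centre of the top of the green start key (round, 28 mm across, 67 mm above the desk when up) on the right-hand front part of the counter, 134 mm from the dial's axis. It is pressed straight down.
- start_key (a joint): Travel of the start key in m: 0 up, 0.006 right down; a spring of 1.2 N rising to 4 N brings it up again. 5 mm counts as pressed.
- bottle: White plastic bottle, 49 mm across, 88 mm high, standing loose to the right of the counter; origin at the centre of its foot. Leave it alone.
- syrup: Small brown medicine bottle with a yellow cap, 32 mm across, 80 mm high, standing loose to the right of the counter; origin at the centre of its foot. Leave it alone.
- tray: Light green counting tray, 115 x 170 x 16 mm, lying loose to the left of the counter; origin at the centre of its underside. Leave it alone.

How it is judged:
By the outcome, as a careful person would: the job done as asked, in the order asked, and still so for the second after the job is handed in, with the robot touching nothing.
It also fails if it takes over 48 s, if anything falls off the work surface, if the arm or the gripper's body presses on something with over 40 N, if the wrist force passes 120 N, or if a joint passes its speed limit or range.

## Working session

There is one attempt and no reset: what is moved stays moved. The work goes in short steps, Python scripts to look and compute and a tool call to move; the robot and the scene stay as the last step left them, time stands still between calls to the robot, and variables do not carry over. Pictures are saved under pics/ and viewed, at most 10 in all, crops included, and the job is handed in when it is done.

Besides the shell and the picture viewer there is one more tool, called as name([rows], argument=value, ...), one row to a line, values as JSON. send_rows: Moves the arm, as the interface text tells. Its arguments: {"type":"object","properties":{"increments":{"type":"array"}},"required":["increments"]}

```bash
mkdir -p pics; cat > h.py <<'E'
import numpy as np, cv2
from cell import arm, eyes
from scipy.spatial.transform import Rotation as Ro
def cap(n,f=None):
    c=eyes.capture(n)
    if f: cv2.imwrite('pics/'+f,c['image'][:,:,::-1])
    return c
def ray(c,uv):
    K=c['K'];d=np.array([(uv[0]-K[0][2])/K[0][0],(uv[1]-K[1][2])/K[1][1]])
    s=d.copy()
    for _ in range(20): s=d/(1+c['k1']*(s@s))
    R=np.array(c['R']);t=np.array(c['t'])
    return -R.T@t, R.T@np.array([s[0],s[1],1.])
def onz(c,uv,z):
    o,d=ray(c,uv);return o+d*(z-o[2])/d[2]
def cross(c1,u1,c2,u2):
    o1,d1=ray(c1,u1);o2,d2=ray(c2,u2)
    a=np.linalg.lstsq(np.stack([d1,-d2],1),o2-o1,rcond=None)[0]
    p,q=o1+a[0]*d1,o2+a[1]*d2
    return (p+q)/2,np.linalg.norm(p-q)
def blobs(c,lo,hi,amin=20):
    h=cv2.cvtColor(c['image'],cv2.COLOR_RGB2HSV)
    m=cv2.inRange(h,np.array(lo),np.array(hi))
    n,_,st,ce=cv2.connectedComponentsWithStats(m)
    return [(st[i].tolist(),ce[i].round(1).tolist()) for i in range(1,n) if st[i][4]>=amin]
E
python3 - <<'E'
from h import *
a=cap('top','top.png');b=cap('scene','scene.png')
for c in (a,b):
    print('K',np.round(c['K'],1).tolist(),c['k1'],'pos',(-np.array(c['R']).T@np.array(c['t'])).round(3))
    print('green',blobs(c,(45,120,50),(85,255,255)));print('orange',blobs(c,(5,150,150),(20,255,255)));print('blue',blobs(c,(100,120,80),(125,255,255)))
o=arm.get_obs();print(o['ee_pos'],o['orientation'],arm.hold_point_z)
E
```

```text
K [[596.1, 0.0, 311.5], [0.0, 596.1, 252.1], [0.0, 0.0, 1.0]] 0.029995587336805875 pos [ 0.404 -0.005  1.352]
green []
orange [([181, 217, 5, 8, 21], [183.0, 220.4])]
blue [([197, 0, 13, 7, 74], [203.0, 2.6]), ([511, 0, 11, 8, 74], [516.2, 3.1]), ([527, 0, 11, 9, 74], [532.6, 3.5]), ([543, 0, 12, 11, 96], [548.7, 4.9]), ([561, 0, 11, 9, 82], [565.8, 3.6]), ([577, 0, 11, 11, 97], [582.3, 4.7]), ([594, 0, 11, 11, 93], [599.1, 5.1]), ([194, 13, 12, 12, 120], [199.6, 18.4]), ([511, 15, 11, 11, 95], [516.2, 19.4]), ([526, 16, 11, 12, 105], [531.3, 21.0]), ([543, 16, 12, 12, 111], [548.7, 21.3]), ([560, 16, 11, 12, 103], [565.0, 21.2]), ([577, 17, 11, 11, 93], [582.4, 21.6]), ([594, 18, 10, 12, 86], [599.0, 23.1]), ([187, 32, 13, 12, 127], [193.1, 37.4]), ([510, 33, 13, 11, 113], [515.9, 38.0]), ([527, 33, 12, 12, 112], [532.6, 38.5]), ([543, 32, 12, 11, 109], [548.4, 37.1]), ([561, 33, 12, 12, 112], [566.7, 38.4]), ([576, 35, 12, 12, 115], [581.8, 40.8]), ([593, 35, 11, 12, 97], [598.5, 40.3]), ([185, 49, 12, 13, 127], [190.6, 54.9]), ([482, 237, 33, 14, 49], [497.9, 243.4])]
K [[436.1, 0.0, 314.9], [0.0, 436.1, 234.3], [0.0, 0.0, 1.0]] -0.0642772560140311 pos [-0.244 -0.662  0.683]
green []
orange [([614, 201, 16, 24, 69], [620.5, 213.4])]
blue [([375, 130, 6, 6, 21], [377.0, 132.6]), ([408, 131, 16, 9, 49], [416.3, 134.4]), ([359, 133, 5, 6, 24], [360.8, 135.5]), ([440, 136, 5, 7, 24], [441.9, 138.6]), ([592, 173, 11, 8, 51], [595.8, 176.7]), ([601, 175, 11, 9, 52], [605.9, 179.3]), ([611, 177, 11, 10, 64], [616.0, 181.5]), ([621, 178, 10, 12, 64], [625.8, 183.4]), ([580, 191, 12, 19, 112], [585.5, 199.5]), ([587, 196, 19, 19, 189], [595.8, 205.0]), ([602, 200, 18, 18, 186], [610.1, 208.5])]
[ 0.25675751 -0.5693266   0.22603044] [ 9.77641340e-01  2.10278180e-01 -2.19899717e-04 -6.69318739e-04] -0.0188
```

View pics/top.png

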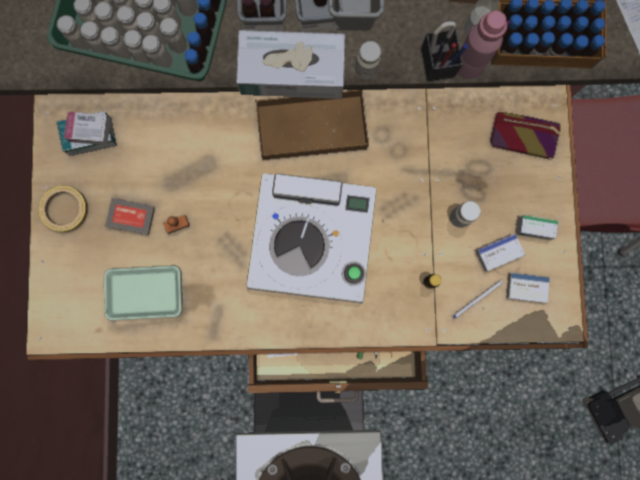

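View pics/scene.png

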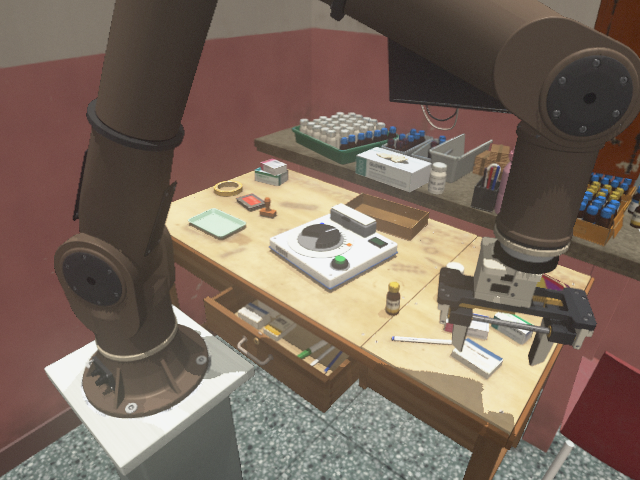

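The top view shows the counter at about (310,237). The dial centre is near (301,244), the index tip near (306,222) and the orange dot near (335,233), so the dial needs a clockwise turn of about 60°. The blue dot is at (276,216) and the green key at (354,272). In the scene view the dial is at (321,236), the key at (340,262) and the orange dot at about (349,245).

```bash
python3 - <<'E'
from h import *
a=cap('top');b=cap('scene')
for n,c,(x0,y0,x1,y1) in (('t',a,(250,175,380,300)),('s',b,(260,200,400,290))):
    for nm,lo,hi in (('g',(45,90,40),(90,255,255)),('o',(5,110,110),(22,255,255)),('b',(100,110,80),(125,255,255)),('k',(0,0,0),(179,120,70))):
        print(n,nm,[q for q in blobs(c,lo,hi,4) if x0<q[1][0]<x1 and y0<q[1][1]<y1])
print('dial',onz(a,(301,244),.067),'dot',onz(a,(335,233),.048),'key',onz(a,(354,272),.067),'idx',onz(a,(306,222),.067))
o=arm.get_obs();print(Ro.from_quat(o['orientation']).as_matrix().round(3).tolist())
w=cap('wrist');R=Ro.from_quat(o['orientation'])
print('cam in tool',R.inv().apply(-np.array(w['R']).T@w['t']-o['ee_pos']).round(3),(w['R']@R.as_matrix()).round(2).tolist(),np.round(w['K'],0).tolist())
E
```

```text
t g [([348, 267, 13, 12, 130], [353.9, 272.5])]
t o [([333, 231, 5, 4, 17], [335.1, 232.6])]
t b [([273, 214, 5, 5, 21], [275.1, 215.8])]
t k [([275, 196, 63, 9, 126], [306.4, 199.9]), ([347, 197, 6, 12, 26], [348.4, 202.6]), ([366, 199, 2, 4, 5], [366.8, 200.2]), ([355, 209, 6, 1, 6], [357.5, 209.0]), ([363, 209, 4, 2, 5], [364.8, 209.8]), ([275, 221, 30, 35, 661], [288.2, 237.0]), ([301, 223, 21, 22, 201], [311.3, 233.8]), ([321, 238, 3, 18, 31], [322.1, 246.3]), ([305, 256, 3, 4, 4], [306.0, 257.5]), ([311, 257, 10, 10, 11], [315.8, 261.8]), ([346, 265, 6, 6, 12], [348.1, 267.2])]
s g [([335, 256, 10, 6, 45], [339.5, 258.2])]
s o [([369, 206, 4, 3, 6], [370.5, 207.2]), ([260, 208, 16, 7, 72], [266.8, 211.1]), ([375, 208, 43, 20, 332], [396.8, 218.5]), ([347, 243, 4, 3, 9], [348.7, 244.1]), ([389, 284, 11, 9, 61], [393.8, 288.5])]
s b [([320, 223, 4, 1, 4], [321.5, 223.0])]
s k []
dial [0.56365893 0.00879633 0.067     ] dot [ 0.58903489 -0.0664995   0.048     ] key [ 0.50049795 -0.10459402  0.067     ] idx [ 0.61176368 -0.00297032  0.067     ]
[[0.912, 0.411, -0.0], [0.411, -0.912, 0.001], [-0.0, -0.001, -1.0]]
cam in tool [ 0.073 -0.    -0.159] [[-0.0, 1.0, 0.0], [-0.96, -0.0, -0.26], [-0.26, -0.0, 0.96]] [[377.0, 0.0, 324.0], [0.0, 377.0, 243.0], [0.0, 0.0, 1.0]]
```

send_rows([
  {"delta_pos":[44,-40,0],"delta_rot":[0,0,0],"fingers":0},
  {"delta_pos":[44,-40,0],"delta_rot":[0,0,0],"fingers":0},
  {"delta_pos":[44,-40,0],"delta_rot":[0,0,0],"fingers":0},
  {"delta_pos":[44,-40,0],"delta_rot":[0,0,0],"fingers":0},
  {"delta_pos":[44,-40,0],"delta_rot":[0,0,0],"fingers":0},
  {"delta_pos":[44,-40,0],"delta_rot":[0,0,0],"fingers":0},
  {"delta_pos":[44,-40,0],"delta_rot":[0,0,0],"fingers":0},
  {"delta_pos":[44,-40,0],"delta_rot":[0,0,0],"fingers":0},
  {"delta_pos":[44,-40,0],"delta_rot":[0,0,0],"fingers":0},
  {"delta_pos":[44,-40,0],"delta_rot":[0,0,0],"fingers":0},
])

```text
clock: 1.5
ee_pos: [0.4942, -0.0225, 0.2269]
orientation: [0.978, 0.21, 0.0, 0.0]
ft_force: [0.3, -0.4, -0.9]
finger_gap: 0.001
gripper_force: 0.0
```

```bash
python3 - <<'E'
from h import *
c=cap('wrist','w1.png')
import pickle;pickle.dump(c,open('w1.pkl','wb'))
for nm,lo,hi in (('g',(45,90,40),(90,255,255)),('o',(5,110,110),(22,255,255)),('b',(100,110,80),(125,255,255))):
    print(nm,blobs(c,lo,hi,40))
o=arm.get_obs();print(o['clock'],o['ee_pos'],o['orientation'],np.round(o['ft_force'],1),o['finger_gap'])
E
```

```text
g [([478, 73, 50, 49, 1202], [502.4, 97.5]), ([392, 240, 34, 34, 834], [408.6, 256.5])]
o [([565, 86, 16, 17, 54], [573.0, 92.5]), ([50, 103, 20, 20, 118], [58.7, 112.1]), ([603, 120, 37, 86, 763], [628.8, 169.9]), ([52, 128, 26, 22, 182], [65.2, 138.8]), ([406, 136, 17, 17, 196], [414.3, 144.0]), ([630, 203, 10, 17, 58], [635.3, 210.7]), ([16, 238, 154, 81, 914], [103.8, 276.1]), ([509, 289, 20, 20, 64], [517.9, 297.8]), ([311, 337, 4, 20, 48], [312.2, 345.4]), ([547, 354, 31, 10, 171], [563.6, 358.1])]
b [([285, 20, 15, 20, 208], [292.2, 28.2])]
1.55 [ 0.49678763 -0.01341578  0.2272948 ] [ 0.97676905  0.2142755   0.00203702 -0.00202293] [3.  7.2 2.6] 0.0006223548744334302
```

View pics/w1.png

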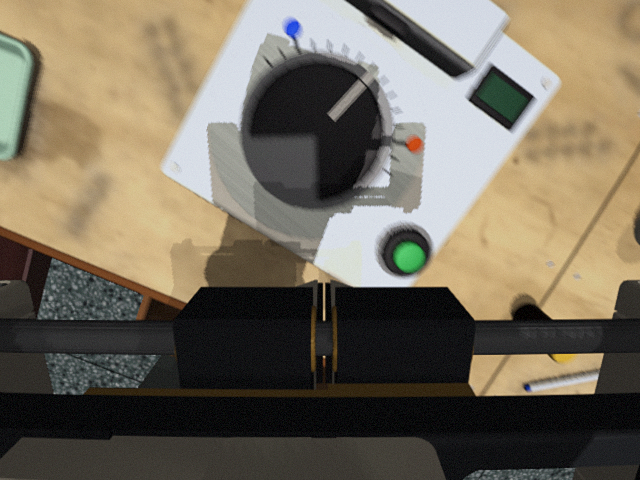

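The wrist view was still settling. It shows the dial at about (315,130), the index line running (333,117) to (375,70), the orange dot at (414,144), the key at (408,256) and the notch toward the lower left. I'll shift back a little, let it settle, and measure from there.

send_rows([
  {"delta_pos":[-10,0,0],"delta_rot":[0,0,0],"fingers":0},
  {"delta_pos":[-10,0,0],"delta_rot":[0,0,0],"fingers":0},
  {"delta_pos":[-10,5,-5],"delta_rot":[0,0,0],"fingers":0},
  {"delta_pos":[0,5,-5],"delta_rot":[0,0,0],"fingers":0},
  {"delta_pos":[0,5,0],"delta_rot":[0,0,0],"fingers":0},
  {"delta_pos":[0,0,0],"delta_rot":[0,0,0],"fingers":0},
  {"delta_pos":[0,0,0],"delta_rot":[0,0,0],"fingers":0},
  {"delta_pos":[0,0,0],"delta_rot":[0,0,0],"fingers":0},
  {"delta_pos":[0,0,0],"delta_rot":[0,0,0],"fingers":0},
  {"delta_pos":[0,0,0],"delta_rot":[0,0,0],"fingers":0},
])

```text
clock: 2.8
ee_pos: [0.4724, -0.0501, 0.2367]
orientation: [0.978, 0.21, -0.0, 0.0]
ft_force: [-0.5, 0.5, -1.4]
finger_gap: 0.0004
gripper_force: 0.0
```

```bash
cat >> h.py <<'E'
def crop(c,cx,cy,w,h,f,s=3):
    im=c['image'][cy-h//2:cy+h//2,cx-w//2:cx+w//2,::-1]
    cv2.imwrite('pics/'+f,cv2.resize(im,None,fx=s,fy=s,interpolation=cv2.INTER_CUBIC));print('crop origin',cx-w//2,cy-h//2)
def rectify(c,cen,z,half=.1,n=600,yaw=0):
    # orthographic top view of plane z: image up=+x world, left=+y
    g=np.linspace(half,-half,n);X,Y=np.meshgrid(g,g,indexing='ij')
    P=np.stack([cen[0]+X,cen[1]+Y,np.full_like(X,z)],-1)@np.array(c['R']).T+np.array(c['t'])
    s=P[...,:2]/P[...,2:];s=s*(1+c['k1']*(s**2).sum(-1,keepdims=True));K=c['K']
    return cv2.remap(c['image'],(s[...,0]*K[0][0]+K[0][2]).astype(np.float32),(s[...,1]*K[1][1]+K[1][2]).astype(np.float32),cv2.INTER_LINEAR)
E
python3 - <<'E'
from h import *
import pickle
c=cap('wrist');a=pickle.load(open('w1.pkl','rb'));t=cap('top')
pickle.dump(c,open('w2.pkl','wb'))
G=((45,90,40),(90,255,255));O=((5,110,110),(22,255,255));B=((100,110,80),(125,255,255))
def near(c,r,p,am=40): return min(blobs(c,*r,am),key=lambda q:np.hypot(q[1][0]-p[0],q[1][1]-p[1]))
def prj(c,P):
    p=np.array(c['R'])@P+c['t'];s=p[:2]/p[2];s=s*(1+c['k1']*(s@s));return s*c['K'][0][0]+np.array(c['K'])[:2,2]
for n,r,z,px in (('key',G,.067,(408,256)),('orange',O,.048,(414,144)),('blue',B,.048,(292,28))):
    u1=near(a,r,px);P=onz(a,u1[1],z);u2=near(c,r,prj(c,P));u3=near(t,r,prj(t,P),5)
    print(n,u2,'w2',onz(c,u2[1],z).round(4),'w1',P.round(4),'x w2-top',cross(c,u2[1],t,u3[1]),'top',onz(t,u3[1],z).round(4))
im=rectify(c,(.563,.009),.067);cv2.imwrite('pics/r2.png',im[:,:,::-1])
o=arm.get_obs();print(o['clock'],o['ee_pos'],o['orientation'],np.round(o['ft_force'],1))
E
```

```text
key ([378, 207, 31, 31, 734], [392.5, 222.3]) w2 [ 0.4987 -0.1048  0.067 ] w1 [ 0.4999 -0.1018  0.067 ] x w2-top (array([ 0.5314716 , -0.02941346,  0.91305603]), np.float64(0.30622343559448617)) top [ 0.6074 -0.5121  0.067 ]
orange ([390, 102, 16, 16, 197], [397.4, 109.4]) w2 [ 0.5883 -0.0679  0.048 ] w1 [ 0.5893 -0.0655  0.048 ] x w2-top (array([0.48493233, 0.03943758, 0.96315982]), np.float64(0.06655765859210964)) top [0.7723 0.0854 0.048 ]Traceback (most recent call last):
  File "<stdin>", line 10, in <module>
  File "<stdin>", line 6, in near
ValueError: min() iterable argument is empty
```

```bash
cat >> h.py <<'E'
def circ(p):
    A=np.c_[2*p,np.ones(len(p))];s=np.linalg.lstsq(A,(p**2).sum(1),rcond=None)[0]
    return s[:2],np.sqrt(s[2]+s[:2]@s[:2])
E
python3 - <<'E'
from h import *
import pickle
c=pickle.load(open('w2.pkl','rb'));t=cap('top')
for n,u,v in (('key',(392.5,222.3),(353.9,272.5)),('orange',(397.4,109.4),(335.1,232.6))):
    print(n,cross(c,u,t,v))
cen=np.array([.563,.009]);n=600;px=.2/(n-1)
im=rectify(c,cen,.067);cv2.imwrite('pics/r2.png',im[:,:,::-1])
g=cv2.cvtColor(im,cv2.COLOR_RGB2GRAY)
# disc: darkest component -> outer boundary points by radial scan, robust circle
m=(cv2.GaussianBlur(g,(5,5),0)<45).astype(np.uint8)
k,l,st,ce=cv2.connectedComponentsWithStats(m);print([(st[i].tolist()) for i in range(1,k) if st[i][4]>2000])
E
```

```text
key (array([ 0.49911373, -0.10402672,  0.07012801]), np.float64(0.0002170506112983429))
orange (array([ 0.58731334, -0.06615063,  0.06065029]), np.float64(0.0015973121293056856))
[[0, 0, 559, 196, 48230], [126, 142, 328, 312, 57526]]
```

View pics/r2.png

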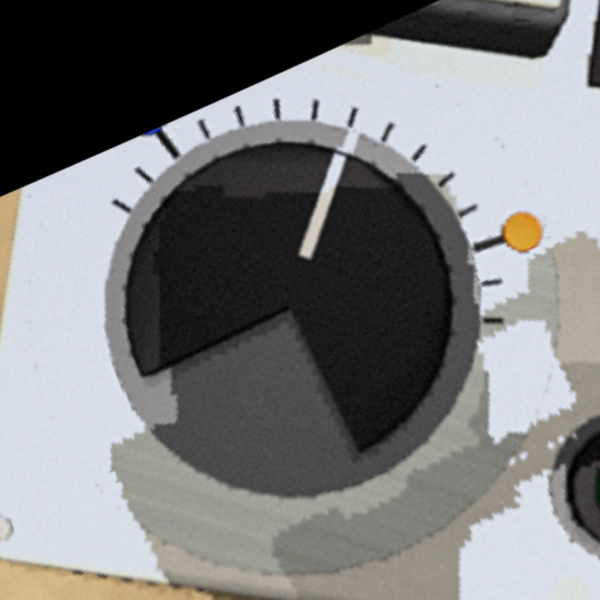

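The rectified view is sharp. The apex (dial axis) is at (289,307) px, which gives about (0.5605, 0.0125) m. The index is at −20.0° and the notch walls at 115.3° and 205.4°. The orange dot is at −70.9° and r = 85.1 mm, matching the text, so the dial needs −50.9°. The fingers already lie parallel to the leading wall.

send_rows([
  {"delta_pos":[28,-19,0],"delta_rot":[0,0,0],"fingers":0},
  {"delta_pos":[28,-19,0],"delta_rot":[0,0,0],"fingers":0},
  {"delta_pos":[29,-19,10],"delta_rot":[0,0,0],"fingers":0},
  {"delta_pos":[0,0,25],"delta_rot":[0,0,0],"fingers":0},
  {"delta_pos":[0,0,30],"delta_rot":[0,0,0],"fingers":0},
  {"delta_pos":[0,0,30],"delta_rot":[0,0,0],"fingers":0},
  {"delta_pos":[0,0,30],"delta_rot":[0,0,0],"fingers":0},
  {"delta_pos":[0,0,10],"delta_rot":[0,0,0],"fingers":0},
  {"delta_pos":[0,0,0],"delta_rot":[0,0,0],"fingers":0},
  {"delta_pos":[0,0,0],"delta_rot":[0,0,0],"fingers":0},
])

```text
clock: 4.2
ee_pos: [0.5273, 0.0369, 0.1028]
orientation: [0.978, 0.21, 0.001, 0.0]
ft_force: [0.5, -0.5, 0.2]
finger_gap: 0.0006
gripper_force: 0.0
```

```bash
python3 - <<'E'
from h import *
o=arm.get_obs();R=Ro.from_quat(o['orientation']);C=np.array([.5605,.0125])
print(o['ee_pos'],R.as_matrix()[:,0].round(3),R.inv().apply(np.array([.527,.0365,.056])-o['ee_pos'])*1e3)
cap('scene','s2.png');c=cap('scene');crop(c,325,235,200,150,'s2c.png',4)
# tip footprint pixels expected
p=np.array(c['R'])@o['ee_pos']+c['t'];print((p[:2]/p[2]*c['K'][0][0]+np.array(c['K'])[:2,2]).round())
E
```

```text
[0.52731996 0.0368807  0.10283796] [0.912 0.411 0.002] [-0.52709342  0.19035209 46.83725137]
crop origin 225 160
[306. 223.]
```

View pics/s2c.png

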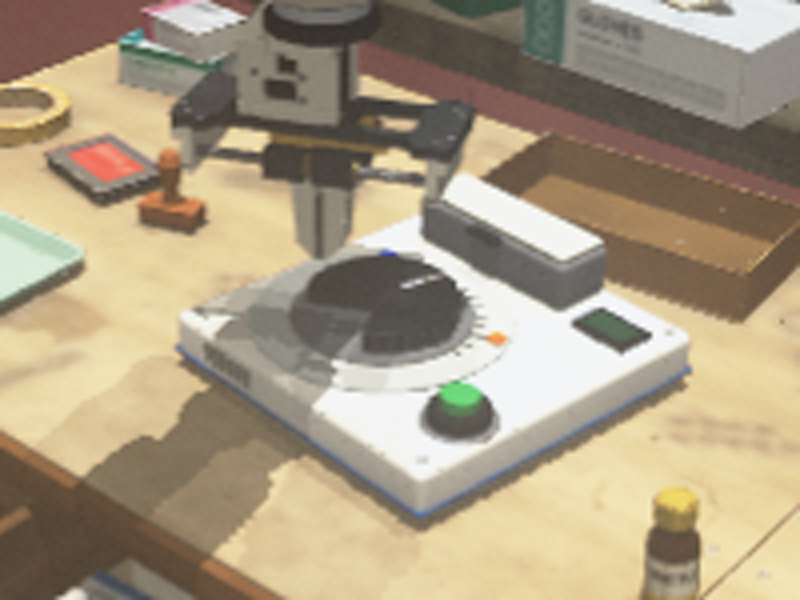

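send_rows([
  {"delta_pos":[0,0,10],"delta_rot":[0,0,-1],"fingers":0},
  {"delta_pos":[0,0,10],"delta_rot":[0,0,0],"fingers":0},
  {"delta_pos":[0,0,10],"delta_rot":[0,0,0],"fingers":0},
  {"delta_pos":[0,0,10],"delta_rot":[0,0,0],"fingers":0},
  {"delta_pos":[0,0,6],"delta_rot":[0,0,0],"fingers":0},
  {"delta_pos":[0,0,0],"delta_rot":[0,0,0],"fingers":0},
  {"delta_pos":[3,0,0],"delta_rot":[0,0,0],"fingers":0},
  {"delta_pos":[3,0,0],"delta_rot":[0,0,0],"fingers":0},
  {"delta_pos":[2,0,0],"delta_rot":[0,0,0],"fingers":0},
  {"delta_pos":[0,0,0],"delta_rot":[0,0,0],"fingers":0},
])

```text
clock: 5.55
ee_pos: [0.534, 0.0402, 0.0558]
orientation: [0.976, 0.219, 0.0, 0.0]
ft_force: [0.4, -0.1, 0.1]
finger_gap: 0.0002
gripper_force: 0.0
```

send_rows([
  {"delta_pos":[2.5,-0.7,0],"delta_rot":[0,0,4],"fingers":0},
  {"delta_pos":[2.5,-0.7,0],"delta_rot":[0,0,4],"fingers":0},
  {"delta_pos":[2.5,-0.7,0],"delta_rot":[0,0,4],"fingers":0},
  {"delta_pos":[2.5,-0.7,0],"delta_rot":[0,0,4],"fingers":0},
  {"delta_pos":[2.5,-0.7,0],"delta_rot":[0,0,4],"fingers":0},
  {"delta_pos":[2.5,-0.7,0],"delta_rot":[0,0,4],"fingers":0},
  {"delta_pos":[2.5,-0.7,0],"delta_rot":[0,0,4],"fingers":0},
  {"delta_pos":[2.5,-0.7,0],"delta_rot":[0,0,4],"fingers":0},
  {"delta_pos":[2.5,-0.7,0],"delta_rot":[0,0,4],"fingers":0},
  {"delta_pos":[0,0,0],"delta_rot":[0,0,0],"fingers":0},
])

```text
clock: 6.8
ee_pos: [0.5544, 0.05, 0.0557]
orientation: [0.996, -0.093, -0.0, 0.0]
ft_force: [-0.3, 0.4, 0.1]
finger_gap: 0.0004
gripper_force: 0.2
```

```bash
python3 - <<'E'
from h import *
o=arm.get_obs();R=Ro.from_quat(o['orientation']);C=np.array([.5605,.0125,o['ee_pos'][2]])
x=R.as_matrix()[:,0];print(o['ee_pos'],np.degrees(np.arctan2(x[1],x[0])),R.inv().apply(C-o['ee_pos'])*1e3,o['ft_force'])
c=cap('wrist');cv2.imwrite('pics/r3.png',rectify(c,(.5605,.0125),.067)[:,:,::-1])
E
```

```text
[0.55444113 0.04996428 0.05566592] -10.682789924926249 [1.28986716e+01 3.56918288e+01 2.81033856e-03] [-0.32421172  0.43935725  0.09574474]
```

View pics/r3.png

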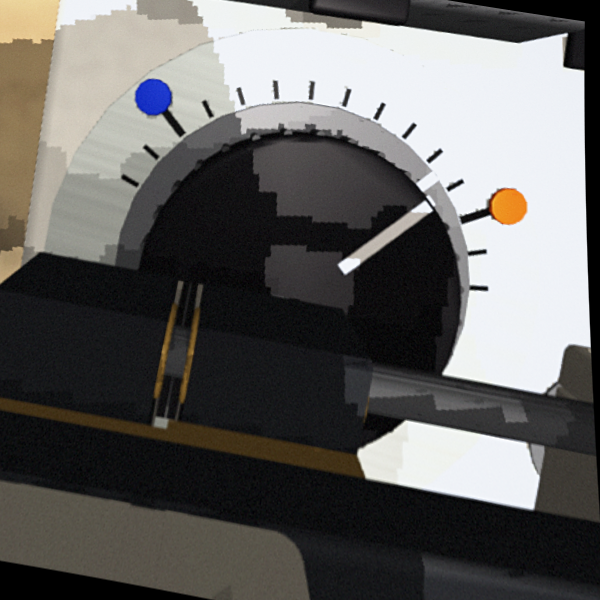

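The index is now at about −54.4°, running (345,268) to (428,208), and the dot is at −70.9°. About 16.5° is left, so I'll push 15.5° and look again.

send_rows([
  {"delta_pos":[2,-0.6,0],"delta_rot":[0,0,3.1],"fingers":0},
  {"delta_pos":[2,-0.6,0],"delta_rot":[0,0,3.1],"fingers":0},
  {"delta_pos":[2,-0.6,0],"delta_rot":[0,0,3.1],"fingers":0},
  {"delta_pos":[2,-0.6,0],"delta_rot":[0,0,3.1],"fingers":0},
  {"delta_pos":[2,-0.6,0],"delta_rot":[0,0,3.1],"fingers":0},
  {"delta_pos":[0,0,0],"delta_rot":[0,0,0],"fingers":0},
  {"delta_pos":[0,0,0],"delta_rot":[0,0,0],"fingers":0},
  {"delta_pos":[0,0,0],"delta_rot":[0,0,0],"fingers":0},
  {"delta_pos":[0,0,0],"delta_rot":[0,0,0],"fingers":0},
  {"delta_pos":[0,0,0],"delta_rot":[0,0,0],"fingers":0},
])

```text
clock: 8.1
ee_pos: [0.5649, 0.0498, 0.0557]
orientation: [0.974, -0.227, -0.0, 0.0]
ft_force: [-0.4, 1.6, 0.3]
finger_gap: 0.0005
gripper_force: 0.6
```

```bash
python3 - <<'E'
from h import *
o=arm.get_obs();R=Ro.from_quat(o['orientation']);C=np.array([.5605,.0125,o['ee_pos'][2]])
x=R.as_matrix()[:,0];print(o['ee_pos'],np.degrees(np.arctan2(x[1],x[0])),R.inv().apply(C-o['ee_pos'])*1e3,o['ft_force'])
c=cap('wrist')
a=rectify(c,(.5605,.0125),.067,n=800)[150:550,300:800];b=rectify(c,(.5605,.0125),.048,n=800)[150:550,300:800]
for im,lo,hi in ((b,(5,110,110),(22,255,255)),):
    h=cv2.cvtColor(im,cv2.COLOR_RGB2HSV);m=cv2.inRange(h,np.array(lo),np.array(hi));q=np.argwhere(m).mean(0)+[150,300];d=(399.5-q)*.2/799
    print('dot r,angle',np.hypot(*d),np.degrees(np.arctan2(d[1],d[0])))
# bright pixels on disc annulus 20..52mm at z=.067
r=np.indices(a.shape[:2]).transpose(1,2,0)+[150,300];d=(399.5-r)*.2/799;rr=np.hypot(d[...,0],d[...,1]);an=np.degrees(np.arctan2(d[...,1],d[...,0]))
m=(a.min(-1)>110)&(rr>.022)&(rr<.052)&(an<0)&(an>-110);dd=d[m];print('idx n',m.sum(),'angle',an[m].mean(),an[m].std())
v=np.linalg.svd(dd-dd.mean(0))[2][0];print('slope',np.degrees(np.arctan2(v[1],v[0])))
cv2.imwrite('pics/r4.png',a[:,:,::-1])
E
```

```text
[0.56490082 0.0498038  0.05570438] -26.206190677519302 [ 1.25250036e+01  3.54127811e+01 -3.17947300e-04] [-0.404566    1.5531748   0.31593102]
dot r,angle 0.08581894293180216 -71.80680436729824
idx n 2020 angle -69.32325573410284 2.039600150314985
slope 110.72010640967082
```

View pics/r4.png

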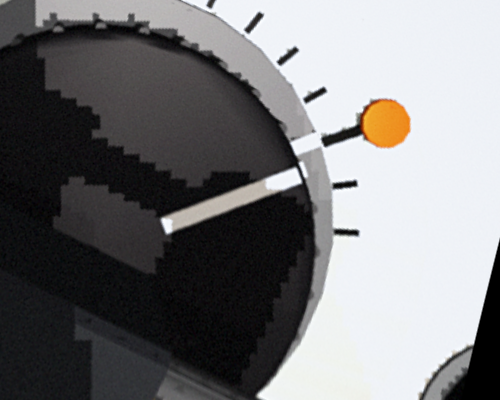

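send_rows([
  {"delta_pos":[0.7,-0.2,0],"delta_rot":[0,0,1.1],"fingers":0},
  {"delta_pos":[0.7,-0.2,0],"delta_rot":[0,0,1.1],"fingers":0},
  {"delta_pos":[0,0,0],"delta_rot":[0,0,0],"fingers":0},
  {"delta_pos":[-3,0,0],"delta_rot":[0,0,0],"fingers":0},
  {"delta_pos":[-5,0,0],"delta_rot":[0,0,0],"fingers":0},
  {"delta_pos":[0,0,-20],"delta_rot":[0,0,0],"fingers":0},
  {"delta_pos":[0,0,-40],"delta_rot":[0,0,0],"fingers":0},
  {"delta_pos":[-25,15,-40],"delta_rot":[0,0,0],"fingers":0},
  {"delta_pos":[-25,20,-30],"delta_rot":[0,0,0],"fingers":0},
  {"delta_pos":[0,0,0],"delta_rot":[0,0,0],"fingers":0},
])

```text
clock: 9.4
ee_pos: [0.4982, 0.0461, 0.1879]
orientation: [0.969, -0.246, 0.002, -0.001]
ft_force: [0.4, -0.0, -0.2]
finger_gap: 0.0001
gripper_force: 0.0
```

send_rows([
  {"delta_pos":[0,0,0],"delta_rot":[0,0,0],"fingers":0},
  {"delta_pos":[0,0,0],"delta_rot":[0,0,0],"fingers":0},
  {"delta_pos":[0,0,0],"delta_rot":[0,0,0],"fingers":0},
  {"delta_pos":[0,0,0],"delta_rot":[0,0,0],"fingers":0},
  {"delta_pos":[0,0,0],"delta_rot":[0,0,0],"fingers":0},
  {"delta_pos":[0,0,0],"delta_rot":[0,0,0],"fingers":0},
  {"delta_pos":[0,0,0],"delta_rot":[0,0,0],"fingers":0},
  {"delta_pos":[0,0,0],"delta_rot":[0,0,0],"fingers":0},
  {"delta_pos":[0,0,0],"delta_rot":[0,0,0],"fingers":0},
  {"delta_pos":[0,0,0],"delta_rot":[0,0,0],"fingers":0},
])

```text
clock: 10.65
ee_pos: [0.4988, 0.0463, 0.1857]
orientation: [0.969, -0.246, 0.0, 0.0]
ft_force: [0.0, 0.7, -0.7]
finger_gap: 0.0001
gripper_force: 0.0
```

```bash
cat > m.py <<'E'
from h import *
import sys
o=arm.get_obs();R=Ro.from_quat(o['orientation']);x=R.as_matrix()[:,0]
print(o['ee_pos'],np.degrees(np.arctan2(x[1],x[0])))
c=cap('wrist');C=np.array([.5605,.0125]);n=1000;s=.2/(n-1)
def pol(im,C):
    d=((n-1)/2-np.indices(im.shape[:2]).transpose(1,2,0))*s+(np.array([.5605,.0125])-C)
    return d,np.hypot(d[...,0],d[...,1]),np.degrees(np.arctan2(d[...,1],d[...,0]))
A=rectify(c,C,.067,n=n);B=rectify(c,C,.048,n=n)
d,rr,an=pol(A,C)
m=(A.min(-1)>110)&(rr>.022)&(rr<.052)&(an<0)&(an>-110)
dd=d[m];mu=dd.mean(0);v=np.linalg.svd(dd-mu)[2][0];v=v*np.sign(v@mu)
print('index slope',np.degrees(np.arctan2(v[1],v[0])),'by pos',an[m].mean(),'perp offset of C mm',(v[0]*mu[1]-v[1]*mu[0])*1e3,m.sum())
h=cv2.cvtColor(B,cv2.COLOR_RGB2HSV);k=cv2.inRange(h,np.array((5,110,110)),np.array((22,255,255)))>0
k&=(rr>.07)&(rr<.1);q=d[k].mean(0);print('dot r,ang',np.hypot(*q),np.degrees(np.arctan2(q[1],q[0])))
aq=np.degrees(np.arctan2(q[1],q[0]))
k=(B.max(-1)<90)&(rr>.069)&(rr<.077)&(abs(an-aq)<4);print('line ang',an[k].mean(),k.sum())
D=rectify(c,C,.051,n=n);k=(D.min(-1)>np.percentile(D.min(-1)[(rr>.0585)&(rr<.0645)&(abs(an-aq)<8)],70))&(rr>.0585)&(rr<.0645)&(abs(an-aq)<8)
print('skirt stripe',np.median(an[k]),k.sum())
cv2.imwrite('pics/'+sys.argv[1],D[150:700,350:1000,::-1])
E
python3 m.py r5.png
```

```text
[0.49875119 0.04627576 0.18573449] -28.426619475821912
index slope -71.85075756862778 by pos -70.68588756473609 perp offset of C mm 0.7120306100132923 3422
dot r,ang 0.08545080422321816 -71.1119519737863
line ang -70.99036549652756 432
skirt stripe -71.21497041216162 762
```

View pics/r5.png

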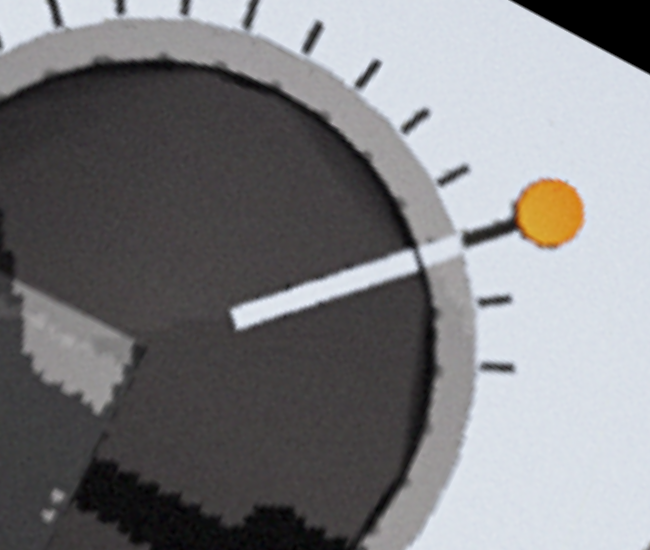

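The dial is set. The index slope is −71.9° with the skirt stripe at −71.2°, against the orange line and dot at −71.1°. The picture shows the stripe end at (462,243) running straight into the orange line. Next is the key.

send_rows([
  {"delta_pos":[18,33,0],"delta_rot":[0,0,0],"fingers":0},
  {"delta_pos":[18,33,0],"delta_rot":[0,0,0],"fingers":0},
  {"delta_pos":[18,33,0],"delta_rot":[0,0,0],"fingers":0},
  {"delta_pos":[18,33,0],"delta_rot":[0,0,0],"fingers":0},
  {"delta_pos":[0,0,20],"delta_rot":[0,0,0],"fingers":0},
  {"delta_pos":[0,0,35],"delta_rot":[0,0,0],"fingers":0},
  {"delta_pos":[0,0,30],"delta_rot":[0,0,0],"fingers":0},
  {"delta_pos":[0,0,15],"delta_rot":[0,0,0],"fingers":0},
  {"delta_pos":[0,0,0],"delta_rot":[0,0,0],"fingers":0},
  {"delta_pos":[0,0,0],"delta_rot":[0,0,0],"fingers":0},
])

```text
clock: 11.95
ee_pos: [0.5, -0.1041, 0.0867]
orientation: [0.969, -0.245, 0.001, -0.0]
ft_force: [0.9, 0.3, 0.4]
finger_gap: 0.0008
gripper_force: 0.0
```

send_rows([
  {"delta_pos":[0,0,6],"delta_rot":[0,0,0],"fingers":0},
  {"delta_pos":[0,0,6],"delta_rot":[0,0,0],"fingers":0},
  {"delta_pos":[0,0,4],"delta_rot":[0,0,0],"fingers":0},
  {"delta_pos":[0,0,2],"delta_rot":[0,0,0],"fingers":0},
  {"delta_pos":[0,0,2],"delta_rot":[0,0,0],"fingers":0},
  {"delta_pos":[0,0,1.5],"delta_rot":[0,0,0],"fingers":0},
  {"delta_pos":[0,0,1.5],"delta_rot":[0,0,0],"fingers":0},
  {"delta_pos":[0,0,1.5],"delta_rot":[0,0,0],"fingers":0},
  {"delta_pos":[0,0,1],"delta_rot":[0,0,0],"fingers":0},
  {"delta_pos":[0,0,0],"delta_rot":[0,0,0],"fingers":0},
])

```text
clock: 13.2
ee_pos: [0.4992, -0.1041, 0.0611]
orientation: [0.969, -0.246, 0.0, -0.0]
ft_force: [-5.9, 0.3, 16.3]
finger_gap: 0.0005
gripper_force: 7.9
```

send_rows([
  {"delta_pos":[0,0,0],"delta_rot":[0,0,0],"fingers":0},
  {"delta_pos":[0,0,-4],"delta_rot":[0,0,0],"fingers":0},
  {"delta_pos":[0,0,-6],"delta_rot":[0,0,0],"fingers":0},
  {"delta_pos":[0,0,-20],"delta_rot":[0,0,0],"fingers":0},
  {"delta_pos":[0,0,-35],"delta_rot":[0,0,0],"fingers":0},
  {"delta_pos":[0,0,-40],"delta_rot":[0,0,0],"fingers":0},
  {"delta_pos":[-20,-30,-25],"delta_rot":[0,0,0],"fingers":0},
  {"delta_pos":[-20,-30,0],"delta_rot":[0,0,0],"fingers":0},
  {"delta_pos":[-20,-30,0],"delta_rot":[0,0,0],"fingers":0},
  {"delta_pos":[-5,-20,0],"delta_rot":[0,0,0],"fingers":0},
])

```text
clock: 14.45
ee_pos: [0.4942, 0.0257, 0.1906]
orientation: [0.97, -0.244, 0.0, -0.0]
ft_force: [-0.1, -0.7, 0.1]
finger_gap: 0.0002
gripper_force: 0.0
```

send_rows([
  {"delta_pos":[0,0,0],"delta_rot":[0,0,0],"fingers":0},
  {"delta_pos":[0,0,0],"delta_rot":[0,0,0],"fingers":0},
  {"delta_pos":[0,0,0],"delta_rot":[0,0,0],"fingers":0},
  {"delta_pos":[0,0,0],"delta_rot":[0,0,0],"fingers":0},
  {"delta_pos":[0,0,0],"delta_rot":[0,0,0],"fingers":0},
  {"delta_pos":[0,0,0],"delta_rot":[0,0,0],"fingers":0},
  {"delta_pos":[0,0,0],"delta_rot":[0,0,0],"fingers":0},
  {"delta_pos":[0,0,0],"delta_rot":[0,0,0],"fingers":0},
  {"delta_pos":[0,0,0],"delta_rot":[0,0,0],"fingers":0},
  {"delta_pos":[0,0,0],"delta_rot":[0,0,0],"fingers":0},
])

```text
clock: 15.7
ee_pos: [0.4944, 0.0237, 0.1902]
orientation: [0.969, -0.245, 0.0, 0.0]
ft_force: [-1.1, 0.1, 0.9]
finger_gap: 0.0007
gripper_force: 0.0
```

```bash
python3 m.py r6.png; python3 - <<'E'
from h import *
c=cap('wrist','w6.png')
E
```

```text
[0.49444885 0.02365071 0.19021638] -28.420825654756182
index slope -71.80816326492058 by pos -70.57832951544793 perp offset of C mm 0.7484707143317181 3470
dot r,ang 0.0852355518012736 -71.00857610878049
line ang -70.95088865819693 403
skirt stripe -71.20954935130868 755
```

View pics/w6.png

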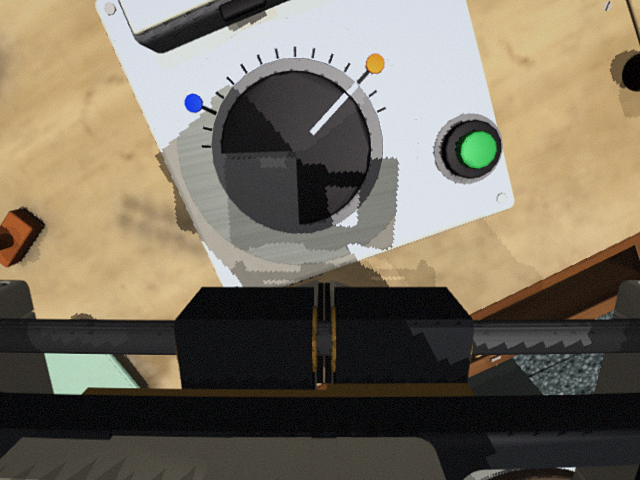

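The white index mark still runs into the orange line (dot at (375,63)), the key at (478,151) has come up, and the arm is clear.

```bash
python3 -c "
from cell import arm
print(arm.finish_job())"
```

```text
the job is handed in; nothing more can be done
None
```

The dial sits on the orange-dot line to within about 1°, the start key was then pressed right down and came back up, and the job was handed in at about 16 s with the arm clear.

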